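# Complete the wick-pin carrier and hold it up level

### The job

The wick-pin carrier on the grey stand lacks one pin: take the loose red-knobbed pin out of the wooden block and push it fully home, tip down, into the carrier's empty hole while the carrier rests on its stand. Then lift the whole carrier by its blue handle about 10 cm straight up off the stand and keep it steady and level in the air for two seconds, with the pin still seated; finish while still holding it there. Never let the carrier tip and leave the tin, the spool, the bottle and the screwdriver where they are.

Things in the scene. Friction and masses are not known exactly. Their poses are not given: they have to be found in the camera images.
- carrier: Loose carrier, about 0.5 kg: aluminium plate 120 (x) x 200 (y) x 12 mm, origin at the centre of its underside, z up. Fixed black-knobbed pins at (-40,75), (40,-75), (-40,-75) mm reach 56 mm above the plate and 33 mm below; knobs 14 mm thick. The empty hole is at (40,75). It starts on the stand, underside at 60 mm; with all pins it balances at its handle.
- carrier_socket (a point): Centre of the mouth of the carrier's empty through hole, on the plate's top face (12 mm above the carrier's origin); hole diameter 12 mm, chamfered by 2 mm; axes as the carrier's.
- carrier_handle (a point): Centre of the carrier's blue handle, a bar 16 mm wide (carrier's x), 76 mm long (carrier's y) and 18 mm high, on two thin posts at y = +-28 mm; 61 mm above the plate's top; axes as the carrier's.
- pin: Loose steel wick pin, 50 g, round about its z. Origin at the centre of its flange underside. Below: shaft 10 mm in diameter, 45 mm long, tip tapered over 5 mm. Above: flange 20 mm in diameter, 4 mm thick, then a red knob 14 mm in diameter, from 4 to 56 mm. Starts upright in the wooden block, flange on its top. Fully home: its origin at carrier_socket.
- pin_block: Fixed wooden block 50 x 50 x 55 mm, with a 12 mm hole down its middle that holds the loose pin. Origin at the centre of its underside.
- stand: Fixed grey stand: two rails along x, 130 x 26 mm, at y = +-99 mm, tops at 60 mm, each with a lip 8 mm wide and 6 mm high outside the end of the plate (4 mm play). Origin at the centre of its underside; axes parallel to the carrier's at the start.
- pin_tin: Bystander: closed grey tin 78 x 102 x 28 mm, origin at the centre of its underside.
- wick_spool: Bystander: white spool of wick, diameter 62 mm, 51 mm high, standing; origin at the centre of its underside.
- milky_bottle: Bystander: closed milky bottle, diameter 72 mm, 165 mm high, standing; origin at the centre of its underside.
- screwdriver: Bystander: screwdriver with orange handle, 195 mm long, 30 mm high, lying; origin at the centre of its underside.
Not all that is in view belongs to the job. What is shaped like the pin but pink or yellow is not meant.

How it is judged (in metres and radians):
On the way, in this order (a step that is already met when the one before it is completed fails the run):
1. the pin is fully home in the carrier's hole while the carrier rests on its stand (distance between pin and carrier_socket below 0.004 m and angle between the z axis of pin and the z axis of carrier, either way round below 0.12 rad and height (world z) of carrier below 0.066 m and contact force between carrier and stand above 0.5 N), for 0.2 s.
2. the carrier is held up by the gripper alone, at least 70 mm above its place, level and still, for two seconds (height (world z) of carrier above 0.13 m and angle between carrier's own z axis and vertical below 0.1 rad and linear speed of carrier below 0.03 m/s and angular speed of carrier below 0.2 rad/s and contact force between carrier and the fingers above 1 N and contact force between carrier and stand below 0.1 N and distance between pin and carrier_socket below 0.004 m and angle between the z axis of pin and the z axis of carrier, either way round below 0.12 rad), for 2 s.
At the end, for the whole second after the job is handed in: The gripper alone holds the carrier, underside above 130 mm (70 mm over its place), tilt under 0.10 rad, slower than 0.03 m/s and 0.2 rad/s, off the stand, with the red pin home: flange centre within 4 mm of the hole's mouth, axis within 0.12 rad of the carrier's (all of step 2); the arm keeps its last pose, push and grip.
It fails at once if the carrier tips by more than 0.3 rad (angle between carrier's own z axis and vertical above 0.3 rad).
It fails at once if a bystander (tin, spool, bottle or screwdriver) is moved by more than 30 mm (distance of any of pin_tin, wick_spool, milky_bottle, screwdriver from where it was at the start of the episode above 0.03 m).
It also fails if it takes over 54 s, if anything falls off the work surface, if the arm or the gripper's body presses on something with over 40 N, if the wrist force passes 120 N, or if a joint passes its speed limit or range.

### The arm

A 6-joint arm with a two-finger parallel gripper is mounted at the origin on the work surface; the furniture and walls round the work are solid. World frame = base frame: x ahead of the robot, y to its left, z up, the work surface at z = 0. Lengths are in m, angles in degrees, forces in N, time in s.
With the tool pointing down it reaches from about 0.375 to 0.9 m from the base axis. Payload 3.1 kg.
Tool frame: the origin (TCP) lies on the centre line of the jaws, within the pads' length; the fingertips stand 8 mm ahead of it and the grasp point (between the pads) lies 11 mm behind it; z points along the fingers, y is the line along which they close (so a half turn about z gives the same grasp; the last joint's range is limited). The gripper opens to 87 mm and grips with 3 to 60 N. Pads are 19 mm wide; open, the fingers measure 117 mm over their backs; the gripper's body (75 mm by 190 mm) begins 51 mm behind the grasp point.
Start: joints at [62.71, 30.224, 82.088, -0, 67.689, -10.227], TCP at [0.183, 0.597, 0.231] pointing down, gripper open.
Joint ranges: [-176.69, 176.69], [-43.24, 126.21], [12.49, 139.97], [-82, 262], [0, 151.66], [-163.58, 163.58]. Speed limits (degrees/s): [159.86, 159.86, 180, 180, 180, 180].

### API

Orientations are given as a 3x3 rotation matrix whose columns are the frame's x, y, z axes.
In Python, from rig import * gives the robot as it stands.
- The arm moves only by the tool step_arm, never from a script. Its argument "targets" is a list of rows, each a list of 5 numbers: the opening, from -1 (shut) to 1 (fully open), then the shift along the world's x, y, z normalised to -1 to 1, where 1 is 0.25 m, then the turn about the world's z normalised to -1 to 1, where 1 is 180 degrees. In form: [[fingers, x, y, z, turn], ...]. A call has 1 to 20 rows; each row is the pose to reach, as a shift and turn from the pose commanded when the call began, turning the shorter way round; what a row does not reach only later rows make up. A row lasts 1/10 s, in which the tool goes at most 50 mm and 8.59 degrees, less where a joint would pass 70% of its speed; a pose out of reach is approached as far as the arm can. A call with a number of a shift or a turn outside -1 to 1 is refused whole. A call with a gripper value outside its range is refused whole. The fingers move at their own pace and stop on an object; the grip force is fixed at half the most. Time passes only in rows, so rows that repeat a pose let the fingers close. It gives the time, the measured TCP pose, the force, the opening and the grip force at its end, in the units of the state.
- read_state(): the state, without advancing time (a new reading comes with each control period).
- capture(name): name is "side" or "top" or "wrist"; returns a dict with "color" (480x640x3 uint8, red, green, blue), "mtx" (3x3 intrinsics, pixels), "pose" (4x4, takes a point from camera to world coordinates). Camera axes: x right, y down, z forward; pixel columns grow to the right and rows downward; lengths in m; the calibration is good to about 2 mm. A picture is of the moment at which its call begins. There is no depth.
- hand_in(): hands the job in; it is judged then, once.
The state is a dict: "time_s": time; "joint_positions": joint angles; "qvel": joint speeds; "tau": joint torques, N m; "position": TCP position; "tcp_rot": TCP orientation; "force": force on the tool from outside, world axes, zero at the start; "moment": the same for the moment, N m; "opening": opening from 0.0 (shut) to 1.0 (fully open); "grasp_force": force on a finger pad.
Only numpy, scipy, OpenCV 4.12 (cv2) and the standard library are available. Lean on these libraries where they do the work, as an engineer would, in place of code of your own. Each camera call takes 0.05 s, during which the arm holds its last target. There are 200 camera calls.

## Working session

There is one attempt and no reset: what is moved stays moved. The work goes in short steps, Python scripts to look and compute and a tool call to move; the robot and the scene stay as the last step left them, time stands still between calls to the robot, and variables do not carry over. Pictures are saved under pics/ and viewed, at most 10 in all, crops included, and the job is handed in when it is done.

Besides the shell and the picture viewer there is one more tool, called after "Call:" as name(argument=value, ...), one argument or row to a line, values as JSON. step_arm: Moves the arm, as the interface text tells. Scaled input: -1 to 1 covers 0.25 m each way for a shift and 180 degrees each way for a turn. Its arguments: {"type":"object","properties":{"targets":{"type":"array","items":{"type":"array","items":{"type":"number"}}}},"required":["targets"]}

```bash
mkdir -p pics && cat > h.py <<'E'
from rig import *
import numpy as np, cv2, json
def snap(n,f):
    c=capture(n); cv2.imwrite(f'pics/{f}.png',cv2.cvtColor(c['color'],cv2.COLOR_RGB2BGR))
    np.savez(f'pics/{f}.npz',mtx=c['mtx'],pose=c['pose']); return c
def ray(f,uv):
    d=np.load(f'pics/{f}.npz'); P=d['pose']
    r=P[:3,:3]@np.linalg.inv(d['mtx'])@np.array([uv[0],uv[1],1.]); return P[:3,3],r
def onz(f,uv,z):
    o,r=ray(f,uv); return o+r*(z-o[2])/r[2]
def proj(f,p):
    d=np.load(f'pics/{f}.npz');P=d['pose'];q=d['mtx']@(P[:3,:3].T@(np.array(p)-P[:3,3]));return q[:2]/q[2]
def tri(obs):
    A=np.zeros((3,3));b=np.zeros(3)
    for f,uv in obs:
        o,r=ray(f,uv);r=r/np.linalg.norm(r);M=np.eye(3)-np.outer(r,r);A+=M;b+=M@o
    p=np.linalg.solve(A,b); return p,[np.round(proj(f,p)-np.array(uv),1) for f,uv in obs]
E
python3 - <<'E'
from h import *
for n in ('side','top','wrist'):
    c=snap(n,n+'0'); print(n,np.round(c['pose'],3).tolist(),c['mtx'][0,0])
E
```

```text
side [[0.256, 0.498, -0.829, 1.521], [0.966, -0.109, 0.233, -0.455], [0.026, -0.86, -0.509, 0.705], [0.0, 0.0, 0.0, 1.0]] 594.0553257249031
top [[-0.017, -0.999, 0.029, 0.507], [-1.0, 0.016, -0.01, -0.175], [0.009, -0.029, -1.0, 1.274], [0.0, 0.0, 0.0, 1.0]] 498.4262309684205
wrist [[0.292, 0.915, 0.279, 0.106], [0.956, -0.279, -0.087, 0.621], [-0.001, 0.292, -0.956, 0.384], [0.0, 0.0, 0.0, 1.0]] 351.65671888274886
```

View pics/top0.png

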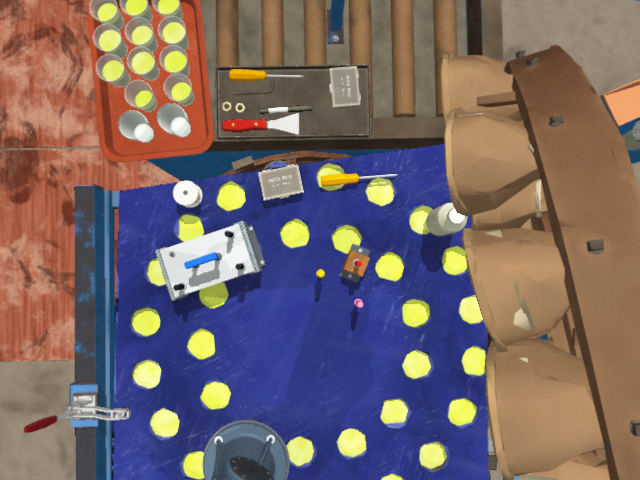

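View pics/side0.png

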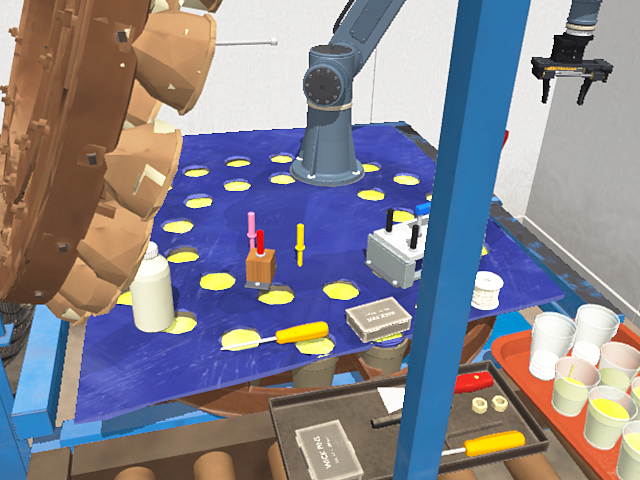

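The top view shows the carrier around (210,260), red pin in the block at (358,264), and yellow and pink decoys at (320,273) and (359,303). The side view shows the red knob at (260,240) and the carrier partly hidden behind the post. I'll enlarge both.

```bash
python3 - <<'E'
from h import *
t=cv2.imread('pics/top0.png');s=cv2.imread('pics/side0.png')
a=cv2.resize(t[210:310,150:280],None,fx=6,fy=6,interpolation=cv2.INTER_CUBIC)
cv2.imwrite('pics/c1.png',a)
b=cv2.resize(s[195:295,240:440],None,fx=4,fy=4,interpolation=cv2.INTER_CUBIC)
c=cv2.resize(t[235:310,310:390],None,fx=2.5,fy=2.5,interpolation=cv2.INTER_CUBIC)
o=np.zeros((590,800,3),np.uint8);o[:400]=b;o[400:400+187,:200]=c
cv2.imwrite('pics/c2.png',o)
# red knob blobs
for n,im,(x0,x1,y0,y1) in (('top0',t,(340,375,245,285)),('side0',s,(245,275,225,260))):
    r=im[y0:y1,x0:x1].astype(int);m=(r[...,2]>120)&(r[...,1]<50)&(r[...,0]<60)
    v,u=np.nonzero(m);print(n,m.sum(),u.min()+x0,u.max()+x0,v.min()+y0,v.max()+y0,u.mean()+x0,v.mean()+y0)
E
```

```text
Traceback (most recent call last):
ValueError: could not broadcast input array from shape (188,200,3) into shape (187,200,3)
```

View pics/c1.png

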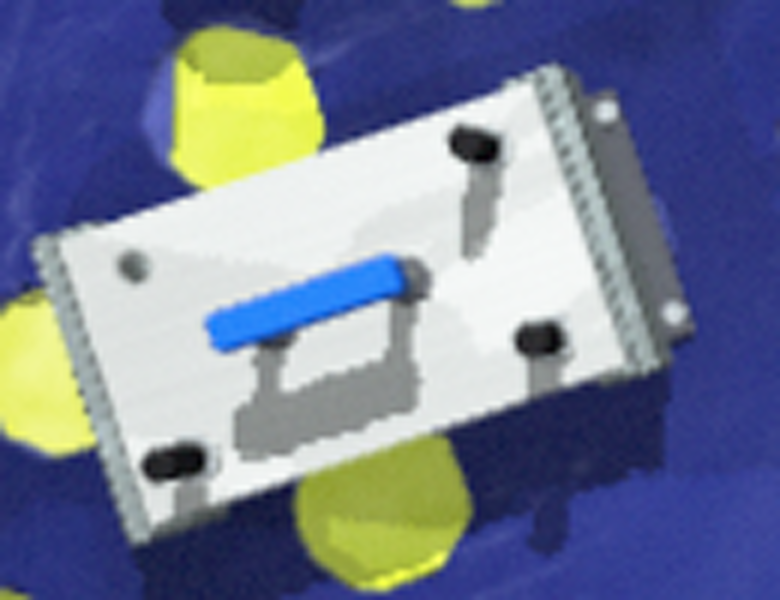

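The enlarged crop shows the hole at (133,266), knob tops at about (462,143), (527,338) and (158,463), and the handle bar running from (217,335) to (397,272).

```bash
cat >> h.py <<'E'
from scipy.optimize import least_squares
def carr(p,xyz):
    c,s=np.cos(p[3]),np.sin(p[3]); x,y,z=xyz
    return np.array([p[0]+c*x-s*y,p[1]+s*x+c*y,p[2]+z])
M=dict(hole=(.04,.075,.012),p1=(-.04,.075,.068),p2=(.04,-.075,.068),p3=(-.04,-.075,.068),h=(0,0,.082))
E
python3 - <<'E'
from h import *
t=cv2.imread('pics/top0.png');s=cv2.imread('pics/side0.png')
b=cv2.resize(s[195:295,240:440],None,fx=4,fy=4,interpolation=cv2.INTER_CUBIC)
c=cv2.resize(t[235:310,310:390],(200,187),interpolation=cv2.INTER_CUBIC)
o=np.zeros((590,800,3),np.uint8);o[:400]=b;o[400:400+187,:200]=c
cv2.imwrite('pics/c2.png',o)
for n,im,(x0,x1,y0,y1) in (('top0',t,(340,375,245,285)),('side0',s,(245,275,225,260))):
    r=im[y0:y1,x0:x1].astype(int);m=(r[...,2]>120)&(r[...,1]<50)&(r[...,0]<60)
    v,u=np.nonzero(m);print(n,m.sum(),u.min()+x0,u.max()+x0,v.min()+y0,v.max()+y0,u.mean()+x0,v.mean()+y0)
obs=dict(hole=(133,266),p1=(158,463),p2=(462,143),p3=(527,338),h=(306,303))
f=lambda p:np.concatenate([proj('top0',carr((p[0],p[1],.06,p[2]),M[k]))-(150+(np.array(v)+.5)/6-.5,210+0*np.array(v))[0]*0-np.array([150+(v[0]+.5)/6-.5,210+(v[1]+.5)/6-.5]) for k,v in obs.items()])
r=least_squares(f,[.5,.03,.3]);p=r.x;print('carrier',p[:2],np.degrees(p[2]),np.round(r.fun,1))
for k in('hole','h'):print(k,carr((p[0],p[1],.06,p[2]),M[k]))
E
```

```text
top0 21 355 360 262 265 357.6190476190476 263.3333333333333
side0 136 257 263 230 253 259.69117647058823 241.4485294117647
carrier [0.51217381 0.07554121] 17.58697267876379 [-0.2  0.2 -0.3  0.2  0.4 -0.4  0.5  0.2 -0.6 -0.2]
hole [0.5276427  0.15912179 0.072     ]
h [0.51217381 0.07554121 0.142     ]
```

View pics/c2.png

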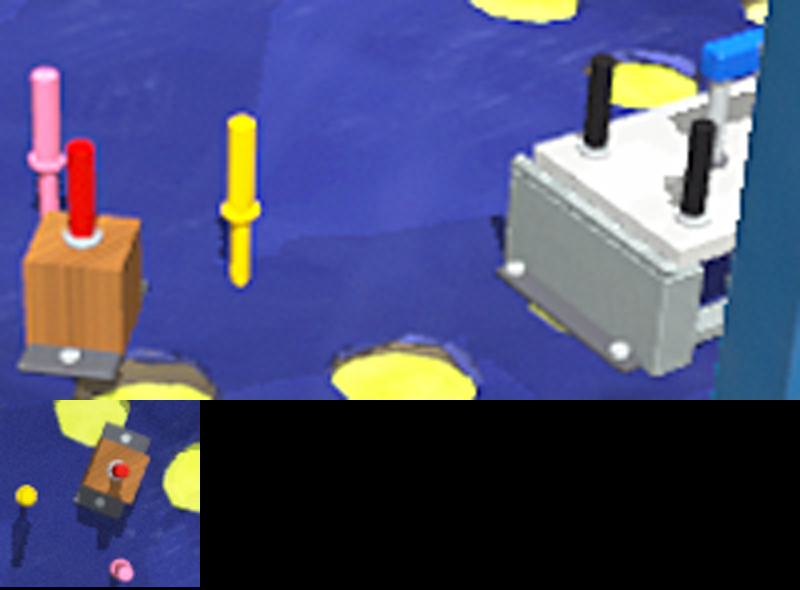

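In the enlarged side view the red knob top is at (81,145), the black knob tops p3 and p2 are at (601,60) and (701,125), and the red knob top in the top view is at (121,470). Next I triangulate.

```bash
python3 - <<'E'
from h import *
S=lambda a,b:(240+(a+.5)/4-.5,195+(b+.5)/4-.5)
T=lambda a,b:(150+(a+.5)/6-.5,210+(b+.5)/6-.5)
print(tri([('side0',S(81,145)),('top0',(358.1,262.7))]))
print(tri([('side0',S(82,237)),('top0',(310+118.5/2.5-.5,235+69/2.5-.5))]))
print(tri([('side0',S(601,60)),('top0',T(527,338))]))
print(tri([('side0',S(701,125)),('top0',T(462,143))]))
s=read_state();print(s['time_s'],s['position'],np.round(s['tcp_rot'],3),s['opening'])
E
```

```text
(array([ 0.49984811, -0.285042  ,  0.11035929]), [array([-0.3, -0. ]), array([-0.2, -0.1])])
(array([ 0.50115498, -0.28660267,  0.05709223]), [array([-0.6, -0. ]), array([-0.5, -0.1])])
(array([ 0.49695496, -0.00684825,  0.12609118]), [array([ 0.2, -0. ]), array([0.1, 0. ])])
(array([0.57224431, 0.01753408, 0.12548119]), [array([ 0., -0.]), array([0., 0.])])
0.15 [0.18312567 0.59698428 0.22979942] [[-0.956  0.293 -0.001]
 [ 0.293  0.956 -0.002]
 [ 0.    -0.002 -1.   ]] 1.0043360028855357
```

Call:
step_arm(
  targets=[
    [1,1,-1,0.2,-0.308],
    [1,1,-1,0.2,-0.308],
    [1,1,-1,0.2,-0.308],
    [1,1,-1,0.2,-0.308],
    [1,1,-1,0.2,-0.308],
    [1,1,-1,0.2,-0.308],
    [1,1,-1,0.2,-0.308],
    [1,1,-1,0.2,-0.308],
    [1,1,-1,0.2,-0.308],
  ],
)

```text
time_s: 1.05
position: [0.4345, 0.3463, 0.2805]
tcp_rot: [[-0.298, 0.955, -0.0], [0.955, 0.298, 0.0], [0.0, -0.0, -1.0]]
force: [-0.1, 0.5, 0.7]
opening: 0.999
grasp_force: 0.0
```

Call:
step_arm(
  targets=[
    [1,0.316,-1,0,0],
    [1,0.316,-1,0,0],
    [1,0.316,-1,0,0],
    [1,0.316,-1,0,0],
    [1,0.316,-1,0,0],
    [1,0.316,-1,0,0],
    [1,0.316,-1,0,0],
    [1,0.316,-1,0,0],
  ],
)

```text
time_s: 1.85
position: [0.5113, 0.0993, 0.2802]
tcp_rot: [[-0.302, 0.953, -0.002], [0.953, 0.302, 0.001], [0.002, -0.001, -1.0]]
force: [-0.3, 0.4, -0.1]
opening: 1.0
grasp_force: 0.0
```

```bash
python3 - <<'E'
from h import *
snap('wrist','w1'); s=read_state();print(s['time_s'],s['position'],np.round(s['tcp_rot'],3),s['joint_positions'])
for k in M: print(k,proj('w1',carr((.5122,.0755,.06,np.radians(17.6)),M[k])))
E
```

```text
1.9 [0.51121525 0.09963017 0.280245  ] [[-0.303  0.953 -0.001]
 [ 0.953  0.303  0.001]
 [ 0.001 -0.001 -1.   ]] [-1.30980326e+00  1.87817978e+01  9.33360066e+01  6.01970101e-02
  6.79643584e+01 -1.89710298e+01]
hole [351.20363168 167.28018971]
p1 [263.81031907 172.52413569]
p2 [352.04351093 327.95267251]
p3 [270.48888384 327.87953389]
h [310.60009877 260.57868676]
```

View pics/w1.png

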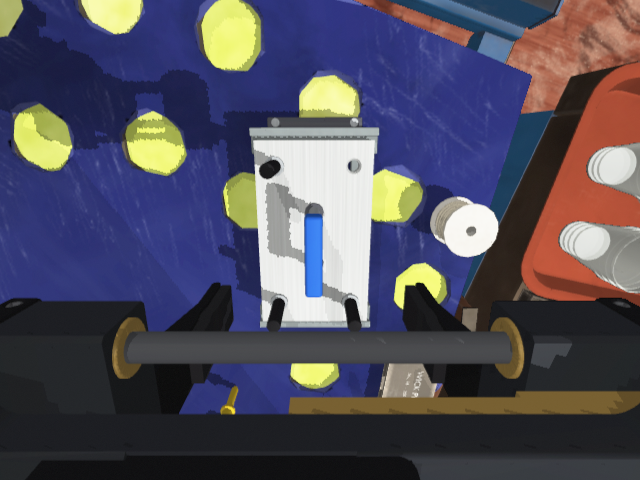

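The wrist view shows the hole at (355,166), the p1 knob top at (266,171) and the handle centre at (314,255), about 3 px from my prediction. I'll view the red pin from the same relative place so that camera bias cancels.

Call:
step_arm(
  targets=[
    [1,-0.06,-1,0,0],
    [1,-0.06,-1,0,0],
    [1,-0.06,-1,0,0],
    [1,-0.06,-1,0,0],
    [1,-0.06,-1,0,0],
  ],
)

```text
time_s: 2.4
position: [0.4974, -0.1513, 0.2807]
tcp_rot: [[-0.304, 0.953, 0.0], [0.953, 0.304, 0.001], [0.001, 0.001, -1.0]]
force: [0.4, 0.1, 0.3]
opening: 0.999
grasp_force: 0.0
```

Call:
step_arm(
  targets=[
    [1,-0.052,-0.78,0,0],
    [1,-0.052,-0.78,0,0],
    [1,-0.052,-0.78,0,0],
    [1,-0.052,-0.78,0,0],
    [1,-0.052,-0.78,0,0],
    [1,-0.052,-0.78,0,0],
  ],
)

```text
time_s: 3.0
position: [0.4849, -0.3457, 0.2799]
tcp_rot: [[-0.301, 0.954, -0.001], [0.954, 0.301, 0.002], [0.002, 0.0, -1.0]]
force: [0.3, -0.0, -0.5]
opening: 0.998
grasp_force: 0.0
```

```bash
python3 - <<'E'
from h import *
snap('wrist','w2'); s=read_state();print(s['time_s'],s['position'],np.round(s['tcp_rot'],3))
print(proj('w2',(.5003,-.2858,.111)),proj('w2',(.5003,-.2858,.055)))
a=cv2.imread('pics/w1.png')[120:220,240:390];b=cv2.imread('pics/w2.png');h,w=b.shape[:2]
u,v=proj('w2',(.5003,-.2858,.08)).astype(int)
b=b[v-50:v+50,u-75:u+75];print('off',u-75,v-50)
o=np.hstack([a,b]);o=cv2.resize(o,None,fx=2.6,fy=5,interpolation=cv2.INTER_CUBIC) if 0 else np.vstack([cv2.resize(a,(450,300),interpolation=cv2.INTER_CUBIC),cv2.resize(b,(450,300),interpolation=cv2.INTER_CUBIC)])
cv2.imwrite('pics/c3.png',o)
E
```

```text
3.05 [ 0.48484328 -0.34467397  0.28006203] [[-0.303  0.953 -0.001]
 [ 0.953  0.303  0.002]
 [ 0.002 -0.    -1.   ]]
[353.82587627 170.37375955] [348.54723613 165.62898186]
off 275 117
```

View pics/c3.png

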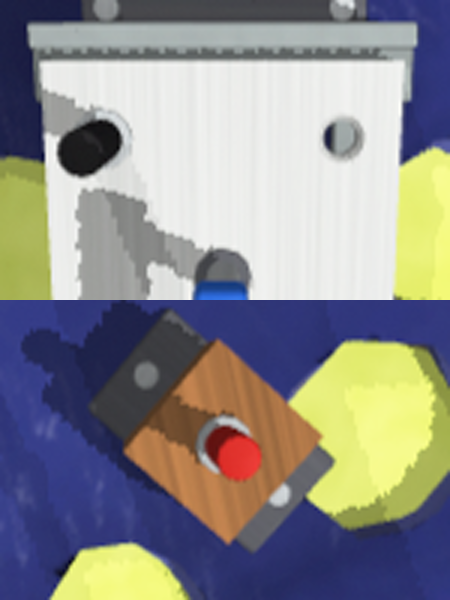

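```bash
python3 - <<'E'
from h import *
print('pin',onz('w2',(354.8,169.5),.111),onz('w2',(349.2,164.5),.059))
print('hole',onz('w1',(354.2,165.9),.072)); print('p1',onz('w1',(268.3,170.7),.128),'handle',onz('w1',(314,255),.142))
E
```

```text
pin [ 0.5008816 -0.2848032  0.111    ] [ 0.50015038 -0.28432419  0.059     ]
hole [0.53007954 0.16128819 0.072     ]
p1 [0.45465601 0.13754434 0.128     ] handle [0.51349751 0.0813535  0.142     ]
```

Call:
step_arm(
  targets=[
    [1,0.063,0.239,-0.2,0],
    [1,0.063,0.239,-0.4,0],
    [1,0.063,0.239,-0.56,0],
    [1,0.063,0.239,-0.56,0],
    [1,0.063,0.239,-0.56,0],
    [1,0.063,0.239,-0.56,0],
    [1,0.063,0.239,-0.56,0],
    [1,0.063,0.239,-0.56,0],
  ],
)

```text
time_s: 3.85
position: [0.5012, -0.2886, 0.1428]
tcp_rot: [[-0.3, 0.954, 0.003], [0.954, 0.3, -0.003], [-0.004, 0.002, -1.0]]
force: [-0.4, -0.7, 1.3]
opening: 0.997
grasp_force: 0.0
```

Call:
step_arm(
  targets=[
    [1,-0.002,0.014,-0.1,0],
    [1,-0.002,0.014,-0.2,0],
    [1,-0.002,0.014,-0.256,0],
    [1,-0.002,0.014,-0.256,0],
    [1,-0.002,0.014,-0.256,0],
    [1,-0.002,0.014,-0.256,0],
  ],
)

```text
time_s: 4.45
position: [0.5004, -0.2846, 0.0778]
tcp_rot: [[-0.3, 0.954, 0.002], [0.954, 0.3, -0.002], [-0.002, 0.001, -1.0]]
force: [-0.1, 0.2, 0.2]
opening: 1.001
grasp_force: 0.0
```

Call:
step_arm(
  targets=[
    [-0.3,0,0,0,0],
    [-0.5,0,0,0,0],
    [-0.6,0,0,0,0],
    [-1,0,0,0,0],
    [-1,0,0,0,0],
    [-1,0,0,0,0],
    [-1,0,0,0,0],
    [-1,0,0,0,0],
    [-1,0,0,0,0],
  ],
)

```text
time_s: 5.35
position: [0.4996, -0.2838, 0.0765]
tcp_rot: [[-0.301, 0.954, -0.0], [0.954, 0.301, 0.0], [0.0, -0.0, -1.0]]
force: [0.5, -0.9, -0.1]
opening: 0.265
grasp_force: 0.0
```

Call:
step_arm(
  targets=[
    [-1,0,0,0,0],
    [-1,0,0,0,0],
    [-1,0,0,0,0],
    [-1,0,0,0,0],
    [-1,0,0,0,0],
    [-1,0,0,0,0],
    [-1,0,0,0,0],
  ],
)

```text
time_s: 6.05
position: [0.4996, -0.2838, 0.0765]
tcp_rot: [[-0.301, 0.954, -0.0], [0.954, 0.301, 0.0], [0.0, -0.0, -1.0]]
force: [-0.5, -0.0, -1.0]
opening: 0.153
grasp_force: 30.0
```

Call:
step_arm(
  targets=[
    [-1,0,0,0.15,0],
    [-1,0,0,0.35,0],
    [-1,0,0,0.54,0],
    [-1,0,0,0.6,0],
    [-1,0,0.2,0.6,0],
    [-1,0,0.4,0.6,0],
    [-1,0,0.6,0.6,0],
    [-1,0,0.8,0.6,0],
    [-1,0,0.9,0.6,0],
  ],
)

```text
time_s: 6.95
position: [0.4981, -0.055, 0.2265]
tcp_rot: [[-0.303, 0.953, -0.002], [0.953, 0.303, 0.002], [0.002, -0.001, -1.0]]
force: [-0.4, -0.1, -0.3]
opening: 0.156
grasp_force: 30.0
```

Call:
step_arm(
  targets=[
    [-1,0.04,0.2,0,0],
    [-1,0.08,0.4,0,0],
    [-1,0.12,0.6,0,0],
    [-1,0.12,0.75,0,0],
    [-1,0.12,0.85,0,0],
    [-1,0.12,0.876,0,0],
    [-1,0.12,0.876,0,0],
    [-1,0.12,0.876,0,0],
    [-1,0.12,0.876,-0.08,0],
    [-1,0.12,0.876,-0.16,0],
    [-1,0.12,0.876,-0.16,0],
    [-1,0.12,0.876,-0.16,0],
    [-1,0.12,0.876,-0.16,0],
  ],
)

```text
time_s: 8.25
position: [0.5305, 0.1595, 0.1875]
tcp_rot: [[-0.299, 0.954, 0.002], [0.954, 0.299, 0.0], [-0.0, 0.002, -1.0]]
force: [-0.0, 0.4, -0.5]
opening: 0.157
grasp_force: 30.0
```

```bash
python3 - <<'E'
from h import *
snap('wrist','w3'); snap('side','s3'); snap('top','t3'); s=read_state();print(s['time_s'],s['position'],np.round(s['tcp_rot'],3))
p=s['position']
u,v=proj('w3',(.53,.1605,.072));print(u,v,'tip',proj('w3',p-[0,0,.0665]),'hole w top',proj('w3',(.5276,.1591,.072)))
u,v=int(u),int(v);u0=max(u-75,0);v0=max(v-60,0);print(u0,v0)
b=cv2.imread('pics/w3.png')[v0:v0+120,u0:u0+150];cv2.imwrite('pics/c4.png',cv2.resize(b,None,fx=5,fy=5,interpolation=cv2.INTER_CUBIC))
E
```

```text
8.4 [0.53028417 0.16001692 0.1875202 ] [[-0.3    0.954  0.002]
 [ 0.954  0.3    0.   ]
 [-0.     0.002 -1.   ]]
317.0640240761658 241.26412277832452 tip [317.33818215 263.00078754] hole w top [313.67599759 242.00282555]
242 181
```

View pics/c4.png

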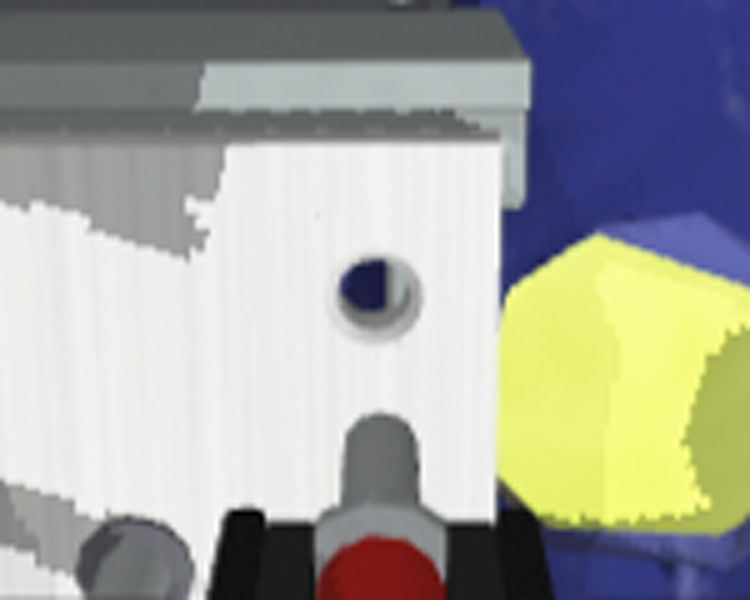

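The hole centre is at (317.3,240.5), matching the prediction. The shaft is centred at u≈318.2 with its far tip edge at v≈263.6 and the flange's far edge at v≈282, so the pin looks a few mm short in +y. I'll quantify this.

```bash
python3 - <<'E'
from h import *
p=np.array([.5303,.1600,.1875]); ex=np.array([-.3,.954,0]); ey=np.array([.954,.3,0])
print('hole',onz('w3',(317.35,240.6),.072))
zf=p[2]-.0215
for d in (0,-.001,-.002,-.003,-.004):
    c=p+ex*d; a=np.linspace(0,2*np.pi,200)
    edge=lambda z,r:min(proj('w3',[*(c+r*(np.cos(t)*ex+np.sin(t)*ey))[:2],z])[1] for t in a)
    print(d,'tip r3 %.1f r4 %.1f sh %.1f flange top %.1f bot %.1f'%(edge(zf-.045,.003),edge(zf-.045,.004),edge(zf-.04,.005),edge(zf+.004,.01),edge(zf,.01)), proj('w3',[*c[:2],zf-.04]))
b=cv2.imread('pics/w3.png')
print(b[255:300,318].tolist())
E
```

```text
hole [0.53005188 0.16109636 0.072     ]
0 tip r3 258.8 r4 257.3 sh 258.4 flange top 277.2 bot 274.4 [317.36802183 265.65420417]
-0.001 tip r3 260.2 r4 258.8 sh 259.9 flange top 279.0 bot 276.1 [317.36752375 267.08973324]
-0.002 tip r3 261.6 r4 260.2 sh 261.3 flange top 280.7 bot 277.8 [317.36702693 268.52161479]
-0.003 tip r3 263.0 r4 261.6 sh 262.8 flange top 282.5 bot 279.5 [317.36653138 269.94986273]
-0.004 tip r3 264.4 r4 263.0 sh 264.2 flange top 284.2 bot 281.3 [317.36603708 271.37449086]
[[241, 242, 242], [241, 242, 241], [241, 242, 242], [241, 242, 242], [241, 242, 242], [241, 242, 241], [240, 242, 241], [232, 234, 233], [181, 183, 181], [108, 108, 105], [109, 108, 105], [109, 108, 106], [109, 108, 105], [110, 108, 106], [109, 107, 106], [110, 108, 107], [110, 108, 107], [110, 108, 107], [109, 107, 107], [110, 108, 107], [110, 109, 107], [109, 108, 106], [109, 108, 106], [110, 108, 107], [109, 107, 106], [109, 107, 106], [117, 115, 113], [136, 135, 132], [145, 144, 140], [143, 142, 138], [144, 142, 139], [144, 143, 139], [131, 129, 137], [85, 85, 131], [21, 24, 125], [21, 25, 125], [21, 25, 125], [21, 24, 125], [20, 23, 125], [23, 25, 126], [21, 24, 125], [21, 24, 125], [21, 25, 125], [20, 23, 125], [21, 25, 125]]
```

Call:
step_arm(
  targets=[
    [-1,-0.006,0.015,0,0],
    [-1,-0.006,0.015,-0.08,0],
    [-1,-0.006,0.015,-0.155,0],
    [-1,-0.006,0.015,-0.155,0],
    [-1,-0.006,0.015,-0.155,0],
    [-1,-0.006,0.015,-0.155,0],
  ],
)

```text
time_s: 9.0
position: [0.5289, 0.1642, 0.1488]
tcp_rot: [[-0.301, 0.954, 0.002], [0.954, 0.301, 0.0], [-0.0, 0.002, -1.0]]
force: [0.3, -0.2, -0.4]
opening: 0.153
grasp_force: 30.0
```

```bash
python3 - <<'E'
from h import *
snap('wrist','w4'); s=read_state();print(s['time_s'],s['position'],s['force'])
u,v=proj('w4',(.53,.161,.072));print(u,v,'tip',proj('w4',s['position']-[0,0,.0665]))
u,v=int(u),int(v);u0=max(u-50,0);v0=max(v-40,0);print(u0,v0)
b=cv2.imread('pics/w4.png')[v0:v0+75,u0:u0+100];cv2.imwrite('pics/c5.png',cv2.resize(b,None,fx=8,fy=8,interpolation=cv2.INTER_CUBIC))
E
```

```text
9.05 [0.52890202 0.16414447 0.14886028] [-0.49253002  0.00701759 -0.38798298]
317.59923888476106 263.30898070770644 tip [317.49435205 263.96913982]
267 223
```

View pics/c5.png

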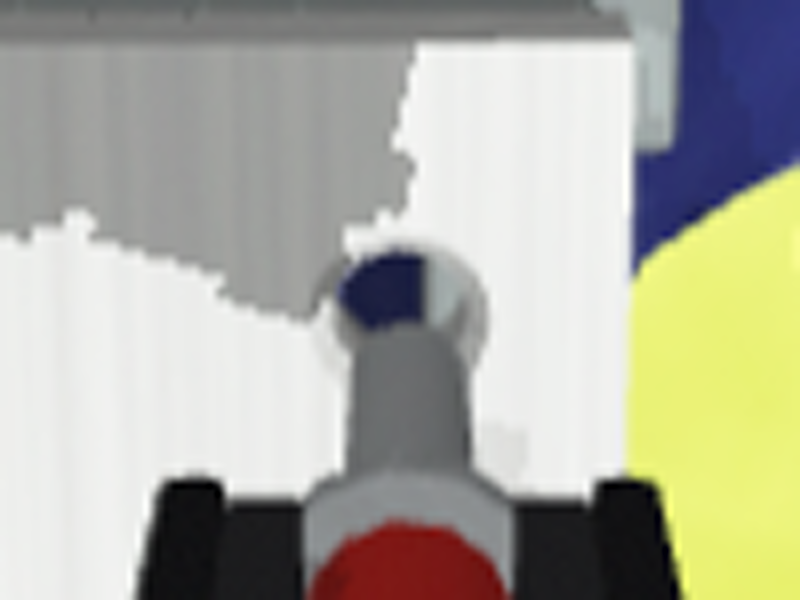

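The view shows the hole mouth centred at about (403,320) in the crop. The shaft is centred at u≈408 with its tip edge at v≈322, which after projecting down lands within about 1 mm of the hole centre. I'll lower with small corrections and watch the force.

Call:
step_arm(
  targets=[
    [-1,-0.002,-0.002,-0.02,0],
    [-1,-0.002,-0.002,-0.04,0],
    [-1,-0.002,-0.002,-0.06,0],
    [-1,-0.002,-0.002,-0.08,0],
    [-1,-0.002,-0.002,-0.08,0],
    [-1,-0.002,-0.002,-0.08,0],
  ],
)

```text
time_s: 9.65
position: [0.5275, 0.1634, 0.1275]
tcp_rot: [[-0.301, 0.954, -0.001], [0.954, 0.301, -0.0], [0.0, -0.001, -1.0]]
force: [0.5, 0.4, -0.4]
opening: 0.153
grasp_force: 30.0
```

Call:
step_arm(
  targets=[
    [-1,0,0,-0.03,0],
    [-1,0,0,-0.06,0],
    [-1,0,0,-0.09,0],
    [-1,0,0,-0.12,0],
    [-1,0,0,-0.12,0],
    [-1,0,0,-0.12,0],
  ],
)

```text
time_s: 10.25
position: [0.5274, 0.1634, 0.0974]
tcp_rot: [[-0.301, 0.954, -0.001], [0.954, 0.301, -0.0], [0.0, -0.001, -1.0]]
force: [-0.1, 0.1, -1.0]
opening: 0.155
grasp_force: 30.0
```

Call:
step_arm(
  targets=[
    [-1,0,0,-0.008,0],
    [-1,0,0,-0.016,0],
    [-1,0,0,-0.018,0],
    [-1,0,0,-0.02,0],
    [-1,0,0,-0.02,0],
    [-1,0,0,-0.02,0],
  ],
)

```text
time_s: 10.85
position: [0.5276, 0.1634, 0.0935]
tcp_rot: [[-0.301, 0.954, 0.0], [0.954, 0.301, -0.0], [-0.0, 0.0, -1.0]]
force: [-1.1, 0.1, 5.4]
opening: 0.148
grasp_force: 30.0
```

Contact force appears exactly at the expected seated height. I'll release, pull back straight up and check.

Call:
step_arm(
  targets=[
    [-0.3,0,0,0,0],
    [-0.3,0,0,0,0],
    [-0.3,0,0,0,0],
    [-0.3,0,0,0,0],
    [-0.3,0,0,0,0],
    [-0.3,0,0,0,0],
  ],
)

```text
time_s: 11.45
position: [0.5276, 0.1634, 0.0927]
tcp_rot: [[-0.301, 0.954, -0.0], [0.954, 0.301, -0.0], [0.0, -0.0, -1.0]]
force: [0.5, -0.4, 0.2]
opening: 0.347
grasp_force: 0.0
```

Call:
step_arm(
  targets=[
    [-0.3,0,0,0.1,0],
    [-0.3,0,0,0.25,0],
    [-0.3,0,0,0.4,0],
    [-0.3,0,0,0.6,0],
    [-0.3,0,0,0.6,0],
    [-0.3,0,-0.1,0.6,0],
    [-0.3,0,-0.1,0.6,0],
    [-0.3,0,-0.1,0.6,0],
    [-0.3,0,-0.1,0.6,0],
  ],
)

```text
time_s: 12.35
position: [0.5273, 0.1388, 0.2422]
tcp_rot: [[-0.301, 0.954, -0.001], [0.954, 0.301, 0.0], [0.001, -0.001, -1.0]]
force: [-1.2, -0.1, -0.2]
opening: 0.346
grasp_force: 0.0
```

```bash
python3 - <<'E'
from h import *
snap('wrist','w5'); s=read_state();print(s['time_s'],s['position'],s['opening'])
c=(.5142,.0772,.06,np.radians(17.5))
for k in M: print(k,proj('w5',carr(c,M[k])))
print('pin top home',proj('w5',carr(c,(.04,.075,.068))))
b=cv2.imread('pics/w5.png')[130:430,170:470];cv2.imwrite('pics/c6.png',cv2.resize(b,None,fx=2,fy=2,interpolation=cv2.INTER_CUBIC))
E
```

```text
12.4 [0.52732622 0.13892273 0.24218233] 0.3503295181780719
hole [327.40128345 205.22759032]
p1 [226.71462121 218.46382635]
p2 [327.54847002 380.78168276]
p3 [239.06098142 380.70230852]
h [279.1049909  313.59776513]
pin top home [329.29709114 218.55521962]
```

View pics/c6.png

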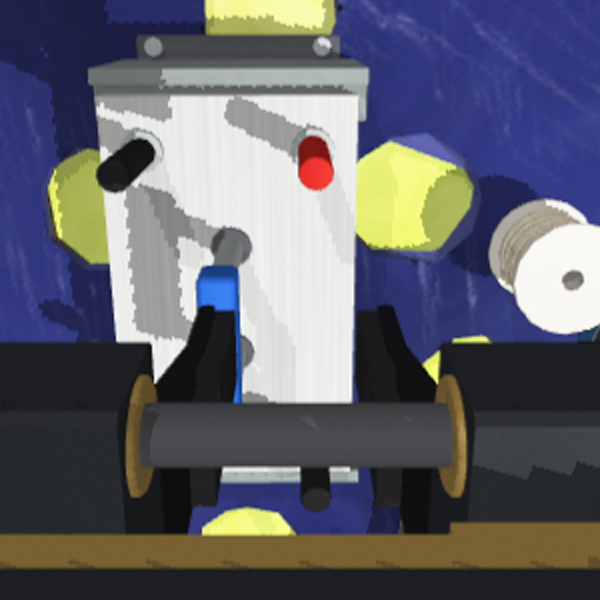

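The red pin's top is at (328,217), predicted (329,218.6), level with its neighbours, so it is seated. Now the handle.

Call:
step_arm(
  targets=[
    [0,-0.058,-0.1,0,0],
    [0,-0.058,-0.2,0,0],
    [0,-0.058,-0.252,0,0],
    [0,-0.058,-0.252,-0.1,0],
    [0,-0.058,-0.252,-0.16,0],
    [0,-0.058,-0.252,-0.16,0],
    [0,-0.058,-0.252,-0.16,0],
  ],
)

```text
time_s: 13.1
position: [0.5135, 0.0757, 0.2028]
tcp_rot: [[-0.301, 0.954, -0.0], [0.954, 0.301, 0.0], [0.0, -0.0, -1.0]]
force: [-0.9, -0.2, 0.6]
opening: 0.498
grasp_force: 0.0
```

Call:
step_arm(
  targets=[
    [0,-0.002,0,-0.1,0],
    [0,-0.002,0,-0.2,0],
    [0,-0.002,0,-0.28,0],
    [0,-0.002,0,-0.322,0],
    [0,-0.002,0,-0.322,0],
    [0,-0.002,0,-0.322,0],
    [0,-0.002,0,-0.322,0],
  ],
)

```text
time_s: 13.8
position: [0.5137, 0.0755, 0.1235]
tcp_rot: [[-0.301, 0.954, 0.003], [0.954, 0.301, -0.0], [-0.001, 0.002, -1.0]]
force: [-0.6, 0.8, -0.7]
opening: 0.497
grasp_force: 0.0
```

Call:
step_arm(
  targets=[
    [-0.4,0,0,0,0],
    [-0.5,0,0,0,0],
    [-0.6,0,0,0,0],
    [-1,0,0,0,0],
    [-1,0,0,0,0],
    [-1,0,0,0,0],
    [-1,0,0,0,0],
    [-1,0,0,0,0],
    [-1,0,0,0,0],
    [-1,0,0,0,0],
  ],
)

```text
time_s: 14.8
position: [0.5133, 0.0755, 0.1225]
tcp_rot: [[-0.301, 0.954, 0.001], [0.954, 0.301, 0.0], [-0.0, 0.001, -1.0]]
force: [2.4, 0.6, 2.0]
opening: 0.181
grasp_force: 30.0
```

Gripped (about 16 mm opening, 30 N). I'll lift gently.

Call:
step_arm(
  targets=[
    [-1,0,0,0.01,0],
    [-1,0,0,0.03,0],
    [-1,0,0,0.05,0],
    [-1,0,0,0.08,0],
    [-1,0,0,0.11,0],
    [-1,0,0,0.14,0],
    [-1,0,0,0.17,0],
    [-1,0,0,0.2,0],
    [-1,0,0,0.23,0],
    [-1,0,0,0.26,0],
    [-1,0,0,0.29,0],
    [-1,0,0,0.32,0],
    [-1,0,0,0.35,0],
    [-1,0,0,0.375,0],
    [-1,0,0,0.39,0],
    [-1,0,0,0.4,0],
    [-1,0,0,0.4,0],
    [-1,0,0,0.4,0],
  ],
)

```text
time_s: 16.6
position: [0.5124, 0.0754, 0.2221]
tcp_rot: [[-0.301, 0.954, -0.001], [0.954, 0.301, 0.0], [0.0, -0.001, -1.0]]
force: [-0.8, -0.2, -5.3]
opening: 0.18
grasp_force: 30.0
```

Call:
step_arm(
  targets=[
    [-1,0,0,0,0],
    [-1,0,0,0,0],
    [-1,0,0,0,0],
    [-1,0,0,0,0],
    [-1,0,0,0,0],
    [-1,0,0,0,0],
    [-1,0,0,0,0],
    [-1,0,0,0,0],
    [-1,0,0,0,0],
    [-1,0,0,0,0],
    [-1,0,0,0,0],
    [-1,0,0,0,0],
    [-1,0,0,0,0],
    [-1,0,0,0,0],
    [-1,0,0,0,0],
    [-1,0,0,0,0],
    [-1,0,0,0,0],
    [-1,0,0,0,0],
    [-1,0,0,0,0],
    [-1,0,0,0,0],
  ],
)

```text
time_s: 18.6
position: [0.5126, 0.0754, 0.2223]
tcp_rot: [[-0.301, 0.954, -0.0], [0.954, 0.301, 0.0], [0.0, -0.0, -1.0]]
force: [-0.4, 0.3, -4.4]
opening: 0.182
grasp_force: 30.0
```

```bash
python3 - <<'E'
from h import *
snap('side','s6');snap('wrist','w6')
s=read_state();print(s['time_s'],s['position'],s['force'],s['opening'])
a=cv2.imread('pics/s6.png')[120:300,320:500];b=cv2.imread('pics/w6.png')
cv2.imwrite('pics/c7.png',np.hstack([cv2.resize(a,(400,400)),cv2.resize(b[60:460,120:520],(400,400))]))
E
```

```text
18.7 [0.51263322 0.07543768 0.22230717] [-0.4197911  -0.39471744 -4.69170746] 0.18015317732694805
```

View pics/c7.png

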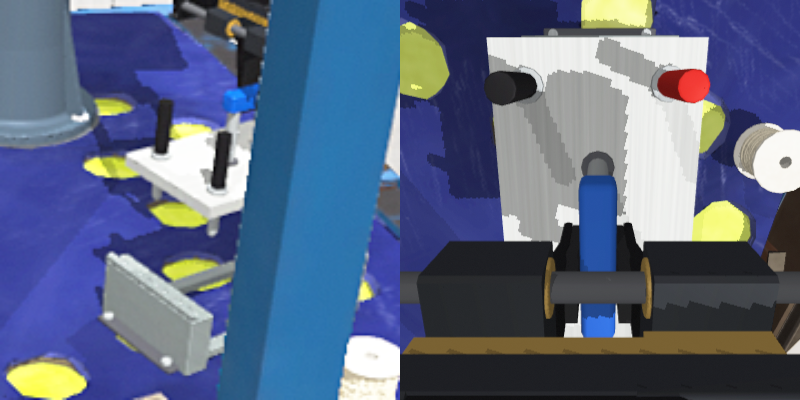

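The carrier hangs level about 10 cm above the stand, with the red pin seated (red knob at (690,85), level with the black one at (510,88)). I'll hold a little longer and hand in.

Call:
step_arm(
  targets=[
    [-1,0,0,0,0],
    [-1,0,0,0,0],
    [-1,0,0,0,0],
    [-1,0,0,0,0],
    [-1,0,0,0,0],
    [-1,0,0,0,0],
    [-1,0,0,0,0],
    [-1,0,0,0,0],
    [-1,0,0,0,0],
    [-1,0,0,0,0],
    [-1,0,0,0,0],
    [-1,0,0,0,0],
  ],
)

```text
time_s: 19.9
position: [0.5127, 0.0754, 0.2223]
tcp_rot: [[-0.301, 0.954, 0.0], [0.954, 0.301, 0.0], [-0.0, 0.0, -1.0]]
force: [0.0, 0.0, -4.1]
opening: 0.18
grasp_force: 30.0
```

```bash
python3 -c "
from rig import *
print(hand_in())"
```

```text
the job is handed in; nothing more can be done
None
```

I pushed the red pin fully home, lifted the carrier about 10 cm by its handle, held it level and steady for over three seconds, and handed the job in at about 20 s; the hand-in returned no verdict.

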